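Load the wireless temperature logger into the dry bath and start it

ROBOT

A 6-joint arm with a two-finger parallel gripper is mounted at the origin on the work surface. World frame = base frame: x ahead of the robot, y to its left, z up, the work surface at z = 0. Lengths are in m, angles in rad, forces in N, time in s.
With the tool pointing down it reaches from about 0.325 to 0.775 m from the base axis. Payload 5.5 kg.
Tool frame: the origin (TCP) lies at the centre of the arm's flange, where the gripper is bolted on; the fingertips stand 173 mm ahead of it and the grasp point (between the pads) lies 155 mm ahead of it (ctrl.tip_extent is the distance from the TCP to the fingertips, in m); z points along the fingers, y is the line along which they close (so a half turn about z gives the same grasp; the last joint's range is limited). The gripper opens to 85 mm and grips with 20 to 120 N. Pads are 22 mm wide; open, the fingers measure 114 mm over their backs; the gripper's body (76 mm by 85 mm) begins 54 mm behind the grasp point. The pads swing forward as they close: fully open they stand 13 mm farther back than shut.
Start: joints at [-1.339, 0.091, 1.231, -0, 1.82, -0.057], TCP at [0.171, -0.575, 0.405] pointing down, gripper open.
Joint ranges: [-2.87, 2.87], [-0.86, 2.18], [0.17, 2.46], [-1.51, 4.65], [0.06, 2.69], [-2.65, 2.65]. Speed limits (rad/s): [2.57, 2.57, 3.01, 3.14, 3.14, 3.14].

INTERFACE

Orientations are given as a unit quaternion [w, x, y, z].
In Python, from workcell import ctrl, vision, workorder gives the robot as it stands.
- The arm moves only by the shell command python3 -m crank 'ROWS' [FORCE]. ROWS is JSON, a list of rows, each an object of numbers: "fingers": the finger opening in mm, from 0 to 85.4; "tx", "ty", "tz": the shift along the world's x, y, z in units of 40 mm (1.0 is 40 mm); "yaw": the turn about the world's z in units of 8 degrees (1.0 is 8 degrees). In form: [{"fingers": .., "tx": .., "ty": .., "tz": .., "yaw": ..}, ...]. A call has exactly 5 rows; each row is the pose to reach, as a shift and turn from the pose commanded when the call began; what a row does not reach only later rows make up. A row lasts 1/8 s, in which the tool goes at most 62.5 mm and 10.7 degrees, less where a joint would pass 70% of its speed; a pose out of reach is approached as far as the arm can. A call with a gripper value outside its range is refused whole. The fingers move at their own pace and stop on an object; FORCE is the grip in N (left out, the last holds). Time passes only in rows, so rows that repeat a pose let the fingers close, or fill a call up. It gives the time, the measured TCP pose, the force, the opening and the grip force at its end, in the units of the state.
- ctrl.observe(): the state, without advancing time (a new reading comes with each control period).
- vision.get_image(name): name is "scene" or "top" or "wrist"; returns the picture (420x560x3 uint8, red, green, blue); there is no depth.
- vision.camera_info(name): a dict with "fx", "fy", "cx", "cy" (pixels), "cam_to_world" (4x4, takes a point from camera to world coordinates); the wrist camera has in their place "mount" (4x4, takes a point from camera to tool coordinates, whose origin is the TCP and whose axes are the flange's). Camera axes: x right, y down, z forward; pixel columns grow to the right and rows downward; lengths in m; the calibration is good to about 2 mm. A picture is of the moment at which its call begins: read the wrist's pose just before it. camera_info takes no time and is no camera call.
- workorder.job_done(): hands the job in; it is judged then, once.
The state is a dict: "clock": time; "qpos": joint angles; "dq": joint speeds; "joint_torque": joint torques, N m; "eef_pos": TCP position; "eef_rot": TCP orientation; "wrist_force": force on the tool from outside, world axes, zero at the start; "torque": the same for the moment, N m; "opening": finger opening in m; "grip_force": force on a finger pad.
Only numpy, scipy, OpenCV 4.12 (cv2) and the standard library are available. Lean on these libraries where they do the work, as an engineer would, in place of code of your own. Each camera call takes 0.05 s, during which the arm holds its last target. There are 200 camera calls.

TASK

Run the temperature check on the dry bath: take the long logger out of the reader dock and lower it upright into the one large bore of the aluminium block until it stands fully home on the bottom, without letting it drop in. Once it is home, let go of it and switch the bath on by pressing the raised wing of its rocker switch down. Leave the two short loggers, the bottle and the slide box where they are.

Things in the scene. Friction and masses are not known exactly. Their poses are not given: they have to be found in the camera images.
- long_logger_center (a point): Centre (half-way up) of the long temperature logger: a plain round steel cylinder, 20 mm diameter, 120 mm long, a black cap making up its top 27 mm, the foot flat and sharp-edged; z points along it to the cap. About 170 g. At the start it stands upright in any one of the dock's three pockets, foot 16 mm and top 136 mm above the bench.
- long_logger_foot (a point): Centre of the flat foot of the long logger, 60 mm below its centre; z points up along the logger.
- short_logger_a_center (a point): Centre of a short logger: same build and 20 mm diameter but only 80 mm long (top 96 mm above the bench), standing in another pocket of the dock. Not to be disturbed.
- short_logger_b_center (a point): Centre of the second short logger, same as the first, in the remaining pocket. Not to be disturbed.
- dock: Reader dock, fixed: grey slab 70 mm (x) by 200 mm (y), 38 mm high, origin at the centre of its underside. Three round pockets in a row along its y, at y = -66, 0 and +66 mm, each 23 mm diameter, 22 mm deep, with a 2 mm chamfer; a logger must be lifted 22 mm to come clear of it.
- bath: Dry bath, fixed: white housing 260 mm deep (x) by 200 mm wide (y), origin at the centre of its underside, x to its rear. The rear part is 88 mm high and holds the aluminium block; the console (x from -130 to -40 mm, facing the robot) slopes gently, 51 to 65 mm above the bench, with a display at its left (+y) and the rocker switch at its right (-y).
- well_mouth (a point): Centre of the mouth of the block's large bore, level with the block's top, 96 mm above the bench; z points up along the bore. The bore is 21.5 mm in diameter, 50 mm deep and flat-bottomed; its rim is a sharp edge without chamfer, so the logger (0.75 mm play all round) must be well centred to enter. Fully home, 70 mm of the logger stands above the block.
- well_floor (a point): Centre of the flat bottom of the large bore, 50 mm below its mouth, 46 mm above the bench.
- switch (a joint): Rocker switch of the bath, black, 33 mm long across the console (the bath's y) by 23 mm. 0 = off (its right wing, on the bath's -y side, stands raised, the left one is flush); 0.34 rad = on (right wing flush). Snap action: 3 to 6 N on the raised wing's outer end push it past the middle (0.17 rad), where it clicks over and stays.
- switch_wing (a point): Upper face of the rocker's right wing, near its outer end, 13 mm from the rocker's middle: where to press, straight down. It stands 74 mm above the bench when off and is 4 mm lower when on (the point moves with the wing). Flush, the rocker is still proud of its bezel by 7 mm.
- oil_bottle_center (a point): Centre of a small amber bottle with a black cap, 54 mm diameter, 95 mm tall, standing on the bench beside the work. Not to be disturbed.
- slide_box_center (a point): Centre of a closed blue slide box, 100 x 82 x 33 mm, lying on the bench beside the work. Not to be disturbed.
- block_top (a point): Centre of the flat top of the bath's aluminium block, 96 mm above the bench; the block measures 80 mm (x) by 115 mm (y). Besides the logger's one large bore at its left (+y) end it has six small 14.5 mm tube bores in two rows at its right.

How it is judged:
By the outcome, as a careful person would: the job done as asked, in the order asked, and still so for the second after the job is handed in, with the robot touching nothing.
It also fails if it takes over 54 s, if anything falls off the work surface, if the arm or the gripper's body presses on something with over 40 N, if the wrist force passes 120 N, or if a joint passes its speed limit or range.

## Working session

There is one attempt and no reset: what is moved stays moved. The work goes in short steps, Python scripts to look and compute and a shell command to move; the robot and the scene stay as the last step left them, time stands still between calls to the robot, and variables do not carry over. Pictures are saved under pics/ and viewed, at most 10 in all, crops included, and the job is handed in when it is done.

```bash
mkdir -p pics; ls
python3 - <<'E'
from workcell import ctrl, vision
import cv2, numpy as np
s=ctrl.observe(); print(s['clock'],s['eef_pos'],s['eef_rot'],s['opening'])
for n in ['scene','top','wrist']:
    im=vision.get_image(n); cv2.imwrite(f'pics/{n}0.png',im[:,:,::-1])
    c=vision.camera_info(n); print(n,{k:np.round(v,4).tolist() if not np.isscalar(v) else v for k,v in c.items()})
E
```

```text
pics
0.0 [ 0.17090397 -0.57520885  0.40353311] [-9.79053726e-04  9.89591601e-01  1.43901007e-01 -6.61053538e-05] 0.08521849000507606
scene {'fx': 397.20611305428054, 'fy': 397.20611305428054, 'cx': 284.77676217274336, 'cy': 208.92255082511278, 'cam_to_world': [[-0.4409, 0.6672, -0.6004, 1.1348], [0.8975, 0.335, -0.2869, 0.2709], [0.0097, -0.6653, -0.7465, 0.8158], [0.0, 0.0, 0.0, 1.0]]}
top {'fx': 388.20967005473386, 'fy': 388.20967005473386, 'cx': 277.89591949394725, 'cy': 211.30653706200317, 'cam_to_world': [[0.0081, -0.9816, 0.191, 0.3214], [-0.9997, -0.0034, 0.0245, -0.0359], [-0.0234, -0.1911, -0.9813, 1.2169], [0.0, 0.0, 0.0, 1.0]]}
wrist {'fx': 307.71213313615044, 'fy': 307.71213313615044, 'cx': 281.1621531157956, 'cy': 203.54281101512217, 'mount': [[0.0005, -0.9521, -0.3056, 0.0782], [1.0, 0.0002, 0.0011, 0.0009], [-0.001, -0.3056, 0.9521, 0.0299], [0.0, 0.0, 0.0, 1.0]]}
```

View pics/top0.png

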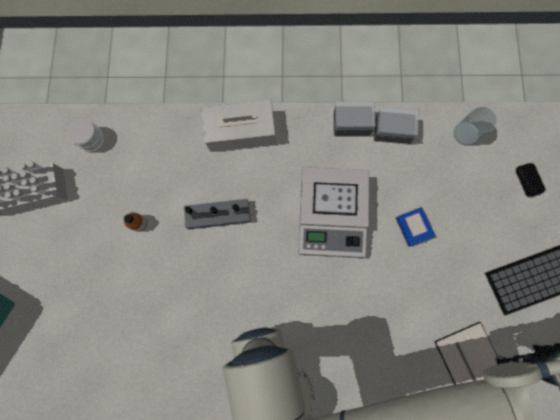

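View pics/scene0.png

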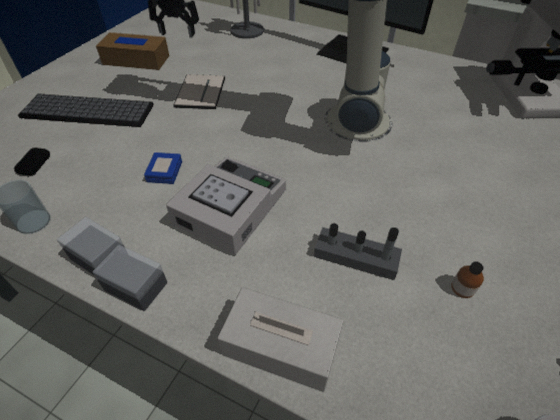

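The top view shows the dock at (217,212) with caps at (190,210), (214,210) and (236,208). The bath's large bore is at about (325,198) and the rocker at (352,241). In the scene view the tallest logger is the one at (392,235), which is the +y pocket, the leftmost in the top view.

```bash
cat > h.py <<'E'
import numpy as np, cv2
from scipy.spatial.transform import Rotation as R
from workcell import ctrl, vision
def cam(n):
    c=vision.camera_info(n); K=(c['fx'],c['fy'],c['cx'],c['cy'])
    if n!='wrist': return K,np.array(c['cam_to_world'])
    s=ctrl.observe(); q=s['eef_rot']; T=np.eye(4)
    T[:3,:3]=R.from_quat([q[1],q[2],q[3],q[0]]).as_matrix(); T[:3,3]=s['eef_pos']
    return K,T@np.array(c['mount'])
def cast(KT,u,v,z):
    (fx,fy,cx,cy),T=KT
    d=T[:3,:3]@[(u-cx)/fx,(v-cy)/fy,1]; o=T[:3,3]
    return o+d*(z-o[2])/d[2]
def proj(KT,p):
    (fx,fy,cx,cy),T=KT
    c=np.linalg.inv(T)@np.append(p,1); return np.array([fx*c[0]/c[2]+cx,fy*c[1]/c[2]+cy])
def yaw(s):
    q=s['eef_rot']; M=R.from_quat([q[1],q[2],q[3],q[0]]).as_matrix()
    return np.degrees(np.arctan2(M[1,1],M[0,1]))  # heading of closing line
E
python3 - <<'E'
from h import *
K=cam('top'); im=cv2.imread('pics/top0.png')
for n,u,v,z in [('long',190,210,.136),('mid',214,210,.096),('right',236,208,.096),('bore',325,198,.096),('wing',357,241,.074),('bottle',130,220,.09),('dockL',185,217,.038),('dockR',251,211,.038)]:
    print(n,cast(K,u,v,z).round(4))
s=ctrl.observe();print(yaw(s))
c=cv2.resize(im[150:270,160:380],None,fx=3.6,fy=3.6,interpolation=cv2.INTER_CUBIC); cv2.imwrite('pics/c1.png',c)
E
```

```text
long [0.5346 0.2421 0.136 ]
mid [0.5428 0.1811 0.096 ]
right [0.549 0.116 0.096]
bore [ 0.58   -0.1467  0.096 ]
wing [ 0.4556 -0.2409  0.074 ]
bottle [0.5128 0.4317 0.09  ]
dockL [0.5318 0.2818 0.038 ]
dockR [0.5515 0.077  0.038 ]
-73.45278269526491
```

View pics/c1.png

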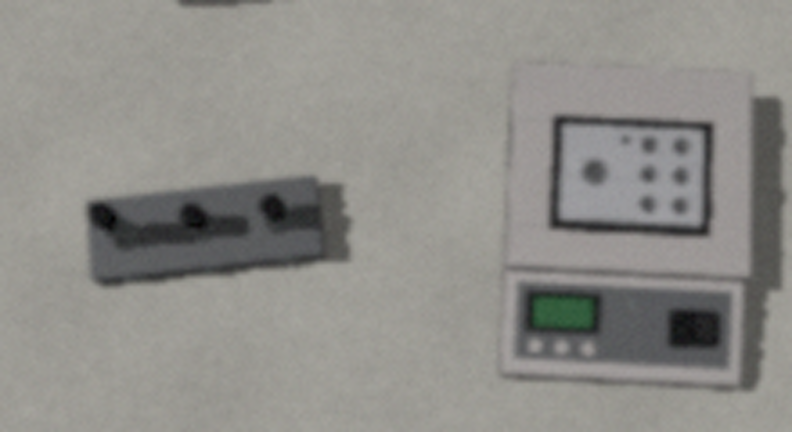

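The crop gives the bore at full-image (325,198), the rocker centred at (353,241) with its right wing at about (357,241), and the long logger cap at (189,210). I'll go above the bath first with the fingers closing along x and take a close look.

```bash
python3 -m crank '[{"fingers":85,"tx":1,"ty":1.1,"tz":0,"yaw":1.2},{"fingers":85,"tx":2,"ty":2.2,"tz":0,"yaw":2.4},{"fingers":85,"tx":3,"ty":3.3,"tz":0,"yaw":3.6},{"fingers":85,"tx":4,"ty":4.4,"tz":0,"yaw":4.8},{"fingers":85,"tx":5,"ty":5.5,"tz":0,"yaw":6}]' 40; python3 -m crank '[{"fingers":85,"tx":1,"ty":1.1,"tz":0,"yaw":1.2},{"fingers":85,"tx":2,"ty":2.2,"tz":0,"yaw":2.4},{"fingers":85,"tx":3,"ty":3.3,"tz":0,"yaw":3.2},{"fingers":85,"tx":4,"ty":4.4,"tz":0,"yaw":3.2},{"fingers":85,"tx":4.8,"ty":5.2,"tz":0,"yaw":3.2}]'
python3 - <<'E'
from h import *
K=cam('wrist'); im=vision.get_image('wrist'); np.savez('pics/w1.npz',K=K[0],T=K[1])
cv2.imwrite('pics/w1.png',im[:,:,::-1]); s=ctrl.observe(); print(s['clock'],s['eef_pos'],yaw(s),s['wrist_force'])
E
```

```text
clock: 0.78
eef_pos: [0.3718, -0.3535, 0.4044]
eef_rot: [-0.0, 0.844, 0.536, 0.0]
wrist_force: [1.6, 0.3, 0.8]
opening: 0.0848
grip_force: 0.0
clock: 1.4
eef_pos: [0.5641, -0.145, 0.4043]
eef_rot: [-0.0, 0.706, 0.709, -0.0]
wrist_force: [0.2, -1.8, 0.6]
opening: 0.0853
grip_force: 0.0
1.45 [ 0.56645738 -0.14179752  0.40334618] 0.44221875334617144 [-2.17150212  3.40498657 -0.18739078]
```

View pics/w1.png

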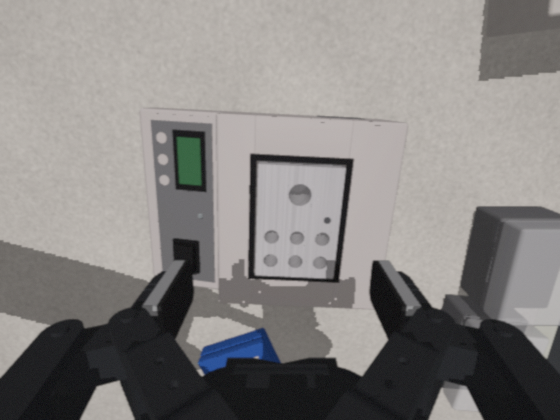

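The wrist view (right is +x, up is +y) shows the large bore at (300,194), the rocker around (186,257), and the display at (190,160). The fingers lie below and don't hide anything important.

Run:
```python
from h import *
K=cam('wrist'); g=cv2.cvtColor(vision.get_image('wrist'),cv2.COLOR_RGB2GRAY)
sub=g[170:220,275:325]; _,m=cv2.threshold(cv2.GaussianBlur(sub,(3,3),0),0,255,cv2.THRESH_OTSU+cv2.THRESH_BINARY_INV)
for c in cv2.findContours(m,cv2.RETR_EXTERNAL,cv2.CHAIN_APPROX_NONE)[0]:
    if cv2.contourArea(c)>100:
        (u,v),ax,_=cv2.fitEllipse(c); print('bore',u+275,v+170,ax,cast(K,u+275,v+170,.096).round(4))
m=(g[228:290,160:215]<45).astype('u1')
ys,xs=np.nonzero(m); print('rocker box',xs.min()+160,xs.max()+160,ys.min()+228,ys.max()+228)
for u,v,z in[(186,257,.07),(186,270,.074),(150,110,.051),(404,123,.088),(217,115,.088)]: print(u,v,cast(K,u,v,z).round(4))
# bath yaw from block frame's dark top edge
ed=[]
for u in range(258,350,4):
    col=g[145:170,u].astype(float); ed.append((u,145+np.argmin(col)))
p=np.polyfit(*np.array(ed).T,1); print('edge slope deg',np.degrees(np.arctan(p[0])))
cv2.imwrite('pics/rk.png',cv2.resize(g[215:300,150:235],None,fx=6,fy=6)); s=ctrl.observe(); print(s['clock'],s['eef_pos'],yaw(s),s['wrist_force'])
```

```text
bore 296.72986030578613 198.79364013671875 (20.255538940429688, 22.036224365234375) [ 0.5816 -0.1479  0.096 ]
rocker box 160 196 243 289
186 257 [ 0.4633 -0.2233  0.07  ]
186 270 [ 0.4633 -0.237   0.074 ]
150 110 [ 0.4348 -0.0696  0.051 ]
404 123 [ 0.6769 -0.0783  0.088 ]
217 115 [ 0.5091 -0.0728  0.088 ]
edge slope deg 3.5199348378844517
1.5 [ 0.56503339 -0.14385126  0.40331011] 0.4450610664736981 [-0.46043843  0.01202268 -0.38676107]
```

View pics/rk.png

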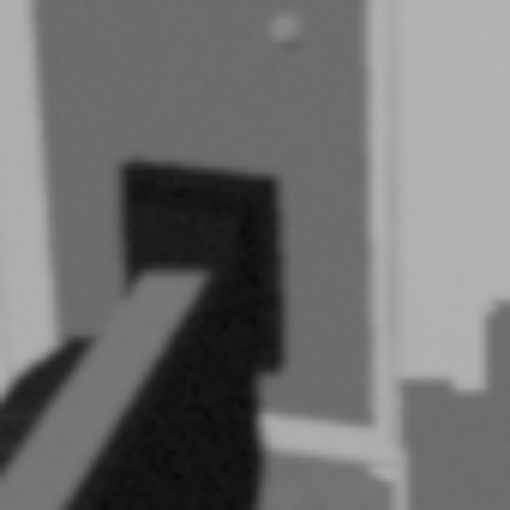

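The crop shows the rocker bezel with its top edge near full-image row 242 and columns 170–196. Its wing is hidden by a finger, so I'll measure it later. The bore is at about (0.5815,-0.148). Next stop is the dock.

```bash
python3 -m crank '[{"fingers":85,"tx":-0.1,"ty":1.2,"tz":0,"yaw":0.2},{"fingers":85,"tx":-0.2,"ty":2.6,"tz":0,"yaw":0.4},{"fingers":85,"tx":-0.3,"ty":4.0,"tz":0,"yaw":0.6},{"fingers":85,"tx":-0.4,"ty":5.4,"tz":0,"yaw":0.6},{"fingers":85,"tx":-0.5,"ty":6.8,"tz":0,"yaw":0.6}]'; python3 -m crank '[{"fingers":85,"tx":-0.1,"ty":1.2,"tz":0,"yaw":0},{"fingers":85,"tx":-0.2,"ty":2.2,"tz":0,"yaw":0},{"fingers":85,"tx":-0.25,"ty":2.9,"tz":0,"yaw":0},{"fingers":85,"tx":-0.25,"ty":2.9,"tz":0,"yaw":0},{"fingers":85,"tx":-0.25,"ty":2.9,"tz":0,"yaw":0}]'
python3 - <<'E'
from h import *
K=cam('wrist'); im=vision.get_image('wrist')
cv2.imwrite('pics/w2.png',im[:,:,::-1]); s=ctrl.observe(); print(s['clock'],s['eef_pos'],yaw(s),s['wrist_force'])
np.savez('pics/w2.npz',K=K[0],T=K[1]); print(proj(K,[.535,.245,.136]))
E
```

```text
clock: 2.12
eef_pos: [0.5423, 0.1257, 0.4046]
eef_rot: [0.0, 0.676, 0.737, -0.0]
wrist_force: [0.7, -0.1, 0.7]
opening: 0.0851
grip_force: 0.0
clock: 2.75
eef_pos: [0.533, 0.2399, 0.4045]
eef_rot: [0.0, 0.676, 0.737, -0.0]
wrist_force: [0.9, 1.3, 0.4]
opening: 0.0853
grip_force: 0.0
2.8 [0.53310598 0.23959    0.40464969] 4.868024731605787 [-0.02639697 -0.95288885  0.6189516 ]
[283.98894307 198.08132241]
```

View pics/w2.png

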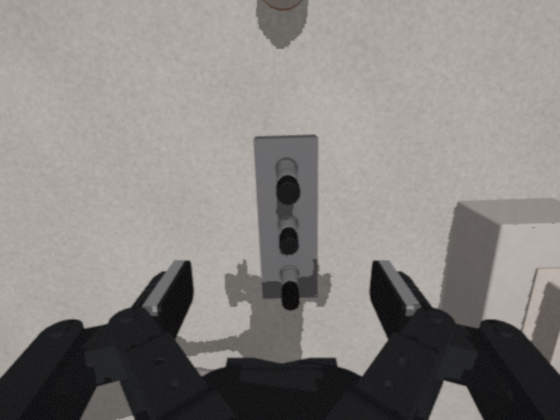

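The wrist view shows the long logger, the tallest, at the dock's far (+y) end, with its cap at about (288,190). The two short ones are below it at (289,240) and (290,294).

Run:
```python
from h import *
d=np.load('pics/w2.npz'); K=(d['K'],d['T']); g=cv2.imread('pics/w2.png',0)
m=(g[165:215,265:312]<38).astype('u1'); n,l,st,c=cv2.connectedComponentsWithStats(m); i=1+np.argmax(st[1:,4]); x,y,w,h,a=st[i]; x+=265;y+=165; print(x,y,w,h)
u=x+w/2-.5
p=cast(K,u,y+h-.5,.136); print('near edge',p, 'centre approx', p+[0,.010,0]); print('width mm',cast(K,x+w-.5,190,.136)-cast(K,x-.5,190,.136))
for uv in[(255,137),(317,135),(263,298)]: print(cast(K,*uv,.038).round(4))
```

```text
277 176 22 29
near edge [0.53833887 0.2397977  0.136     ] centre approx [0.53833887 0.2497977  0.136     ]
width mm [0.01760731 0.00151912 0.        ]
[0.5014 0.281  0.038 ]
[0.5675 0.2889 0.038 ]
[0.5237 0.0804 0.038 ]
```

```bash
python3 -m crank '[{"fingers":85,"tx":0.12,"ty":0.23,"tz":0,"yaw":0},{"fingers":60,"tx":0.12,"ty":0.23,"tz":-0.9,"yaw":0},{"fingers":60,"tx":0.12,"ty":0.23,"tz":-1.9,"yaw":0},{"fingers":60,"tx":0.12,"ty":0.23,"tz":-2.9,"yaw":0},{"fingers":60,"tx":0.12,"ty":0.23,"tz":-3.64,"yaw":0}]' 40; python3 -m crank '[{"fingers":50,"tx":0,"ty":0,"tz":0,"yaw":0},{"fingers":40,"tx":0,"ty":0,"tz":0,"yaw":0},{"fingers":34,"tx":0,"ty":0,"tz":0,"yaw":0},{"fingers":28,"tx":0,"ty":0,"tz":0,"yaw":0},{"fingers":24,"tx":0,"ty":0,"tz":0,"yaw":0}]'
python3 - <<'E'
from h import *
K=cam('wrist'); im=vision.get_image('wrist')
cv2.imwrite('pics/w3.png',im[:,:,::-1]); s=ctrl.observe(); print(s['clock'],s['eef_pos'],yaw(s),s['wrist_force'],s['opening'])
E
```

```text
clock: 3.42
eef_pos: [0.5378, 0.2496, 0.2569]
eef_rot: [-0.0, 0.676, 0.737, -0.001]
wrist_force: [0.5, -0.6, 0.7]
opening: 0.0596
grip_force: 0.0
clock: 4.05
eef_pos: [0.5378, 0.2501, 0.2598]
eef_rot: [0.0, 0.676, 0.737, 0.0]
wrist_force: [-0.2, -0.5, 0.4]
opening: 0.0239
grip_force: 0.0
4.1 [0.53772465 0.25005462 0.25954577] 4.948359048385986 [0.73371685 0.0340808  0.66214742] 0.023714282563782704
```

View pics/w3.png

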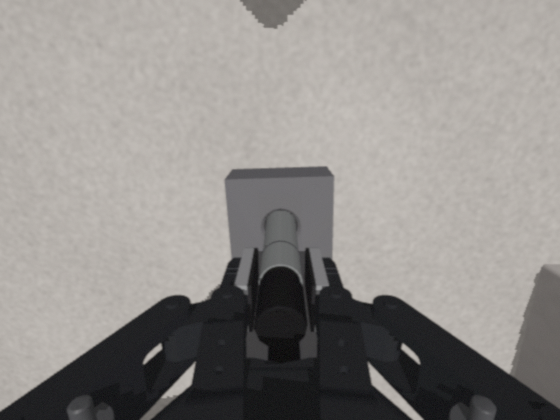

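The logger stands between the pads with its cap at (282,300), and nothing is in contact yet. I'll close, then lift clear.

```bash
python3 -m crank '[{"fingers":20,"tx":0,"ty":0,"tz":0,"yaw":0},{"fingers":16,"tx":0,"ty":0,"tz":0,"yaw":0},{"fingers":14,"tx":0,"ty":0,"tz":0,"yaw":0},{"fingers":14,"tx":0,"ty":0,"tz":0.1,"yaw":0},{"fingers":14,"tx":0,"ty":0,"tz":0.4,"yaw":0}]' 50; python3 -m crank '[{"fingers":14,"tx":0,"ty":0,"tz":0.4,"yaw":0},{"fingers":14,"tx":0,"ty":0,"tz":0.9,"yaw":0},{"fingers":14,"tx":0,"ty":0,"tz":1.5,"yaw":0},{"fingers":14,"tx":0,"ty":0,"tz":2.3,"yaw":0},{"fingers":14,"tx":0,"ty":0,"tz":3.1,"yaw":0}]'
python3 - <<'E'
from h import *
s=ctrl.observe(); K=cam('wrist'); im=vision.get_image('wrist')
cv2.imwrite('pics/w4.png',im[:,:,::-1]); print(s['clock'],s['eef_pos'],yaw(s),s['wrist_force'],s['opening'],s['grip_force'])
np.savez('pics/w4.npz',K=K[0],T=K[1])
E
```

```text
clock: 4.72
eef_pos: [0.5374, 0.2499, 0.2741]
eef_rot: [-0.001, 0.676, 0.737, -0.001]
wrist_force: [0.7, -0.4, -1.6]
opening: 0.0192
grip_force: 48.9
clock: 5.35
eef_pos: [0.5375, 0.2499, 0.4017]
eef_rot: [0.0, 0.676, 0.737, 0.001]
wrist_force: [-1.0, 0.2, -1.6]
opening: 0.0186
grip_force: 48.9
5.35 [0.53745233 0.24993444 0.40172341] 4.94826558866015 [-0.95661714  0.20299288 -1.57710842] 0.018628261525958346 48.891475796699524
```

View pics/w4.png

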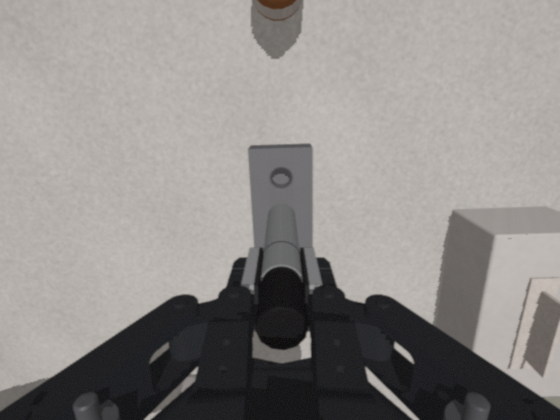

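The logger is lifted out and held upright, with its foot's far edge at about (281,205). The empty pocket is at (281,177). Next I'll measure the foot relative to the TCP in this view, and carry it to just short of the bore so the bore can be seen beside the foot.

```bash
cat > foot.py <<'E'
from h import *
def foot(g,K,zf,r0=195,r1=235):
    # side edges of the logger: per row strongest left/right gradient about the expected axis
    s=ctrl.observe(); t=s['eef_pos']; e=proj(K,[t[0],t[1]+.010,zf]); print('expected foot far edge px',e.round(1))
    gf=cv2.GaussianBlur(g,(3,3),0).astype(float)
    return gf,e
E
python3 - <<'E'
from foot import *
d=np.load('pics/w4.npz'); K=(d['K'],d['T']); g=cv2.imread('pics/w4.png',0)
gf,e=foot(g,K,.1582)
for r in range(196,232,3): print(r,g[r,260:304:2].tolist())
print('col281',g[194:216,281].tolist())
E
python3 -m crank '[{"fingers":14,"tx":0.1,"ty":-1,"tz":0,"yaw":0},{"fingers":14,"tx":0.2,"ty":-2.2,"tz":0,"yaw":-0.3},{"fingers":14,"tx":0.4,"ty":-3.6,"tz":0,"yaw":-0.6},{"fingers":14,"tx":0.6,"ty":-5,"tz":0,"yaw":-0.8},{"fingers":14,"tx":0.8,"ty":-6.4,"tz":0,"yaw":-1}]'; python3 -m crank '[{"fingers":14,"tx":0.1,"ty":-1.2,"tz":0,"yaw":0},{"fingers":14,"tx":0.2,"ty":-2.4,"tz":0,"yaw":0},{"fingers":14,"tx":0.3,"ty":-3.2,"tz":0,"yaw":0},{"fingers":14,"tx":0.3,"ty":-3.55,"tz":-0.2,"yaw":0},{"fingers":14,"tx":0.3,"ty":-3.55,"tz":-0.5,"yaw":0}]'
```

```text
expected foot far edge px [281.4 201.9]
196 [113, 111, 111, 110, 111, 109, 110, 108, 111, 111, 109, 109, 110, 109, 108, 110, 112, 111, 111, 112, 111, 111]
199 [113, 111, 112, 113, 112, 110, 110, 110, 109, 108, 109, 109, 111, 109, 110, 110, 111, 112, 111, 112, 112, 111]
202 [112, 113, 111, 111, 114, 109, 110, 110, 108, 109, 110, 111, 110, 110, 109, 110, 111, 111, 113, 112, 111, 114]
205 [112, 111, 112, 113, 110, 109, 109, 106, 103, 104, 105, 104, 103, 103, 108, 109, 110, 112, 111, 113, 112, 111]
208 [113, 111, 112, 112, 111, 105, 97, 102, 103, 103, 106, 105, 104, 104, 103, 99, 106, 110, 110, 111, 110, 113]
211 [112, 111, 111, 111, 104, 93, 99, 100, 103, 105, 105, 106, 104, 101, 103, 99, 95, 104, 111, 111, 112, 111]
214 [112, 113, 112, 111, 93, 92, 98, 100, 103, 104, 105, 104, 105, 103, 103, 102, 96, 96, 111, 113, 113, 114]
217 [113, 111, 112, 110, 92, 95, 99, 102, 104, 104, 105, 105, 104, 102, 103, 102, 97, 95, 111, 111, 111, 112]
220 [111, 111, 112, 107, 91, 96, 98, 101, 102, 105, 105, 104, 104, 102, 102, 103, 97, 91, 107, 111, 110, 112]
223 [109, 109, 111, 103, 91, 96, 100, 102, 104, 105, 107, 104, 103, 103, 104, 102, 100, 92, 102, 111, 112, 112]
226 [111, 109, 112, 101, 91, 96, 101, 102, 105, 104, 107, 104, 102, 104, 103, 101, 99, 93, 99, 111, 111, 112]
229 [111, 110, 108, 94, 93, 97, 100, 101, 103, 104, 106, 105, 104, 103, 103, 104, 97, 96, 93, 109, 112, 111]
col281 [110, 110, 110, 109, 110, 109, 109, 109, 110, 109, 106, 106, 107, 108, 105, 107, 108, 105, 106, 106, 104, 108]
clock: 6.02
eef_pos: [0.5695, -0.0077, 0.3998]
eef_rot: [0.0, 0.726, 0.688, 0.0]
wrist_force: [0.9, 0.9, -2.2]
opening: 0.0186
grip_force: 49.1
clock: 6.65
eef_pos: [0.5816, -0.1482, 0.3786]
eef_rot: [0.0, 0.726, 0.688, 0.0]
wrist_force: [0.7, 0.2, -2.1]
opening: 0.0188
grip_force: 49.1
```

Run:
```python
from h import *
s=ctrl.observe(); K=cam('wrist'); im=vision.get_image('wrist'); s=ctrl.observe()
print(s['clock'],s['eef_pos'],yaw(s))
np.savez('pics/w5.npz',K=K[0],T=K[1]); cv2.imwrite('pics/w5.png',im[:,:,::-1])
K=cam('wrist'); t=s['eef_pos']
print('foot far',proj(K,[t[0],t[1]+.010,t[2]-.2435]),'bore',proj(K,[.5816,-.1479,.096]))
c=im[150:270,220:350,::-1]; cv2.imwrite('pics/c5.png',cv2.resize(c,None,fx=5,fy=5,interpolation=cv2.INTER_CUBIC))
```

```text
6.7 [ 0.58159094 -0.14735431  0.3760887 ] -3.0418268120075442
foot far [281.02495171 202.22712736] bore [281.8086412  201.07568697]
```

View pics/c5.png

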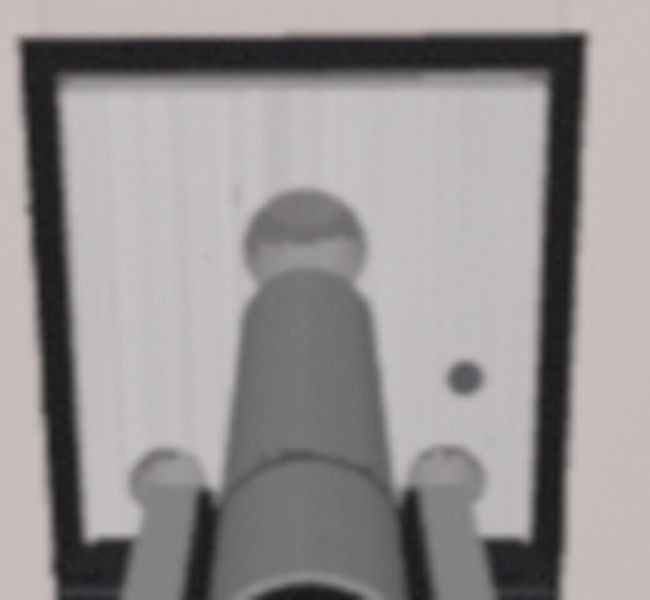

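The crop shows the bore's far half as an arc with its top at full-image (281,188) and sides at columns 269 and 293, row 200. The logger's foot edge is at row 203.6 with sides at columns 268.4 and 294.8. I'll now fit both arcs to sub-pixel precision in their own planes.

```bash
cat > fit.py <<'E'
from h import *
from scipy.optimize import least_squares
def cross(line,th,rise):  # subpixel positions where values cross th (rise: dark->bright)
    a=line[:-1]-th; b=line[1:]-th; i=np.nonzero((a<0)&(b>=0) if rise else (a>=0)&(b<0))[0]
    return i+a[i]/(a[i]-b[i])
def rimfit(P,r):
    P=np.array(P); f=least_squares(lambda c:np.hypot(*(P-c).T)-r,P.mean(0)-[0,.006],loss='soft_l1',f_scale=2e-4)
    return f.x,np.sqrt(np.mean((np.hypot(*(P-f.x).T)-r)**2)),len(P)
def radial(g,K,c,z,r,th,angs,up):
    # look outward from circle centre c (world) along given angles; edge where brightness crosses th
    out=[]
    for a in np.radians(angs):
        rr=np.linspace(r-.0045,r+.0045,61); d=np.array([np.cos(a),np.sin(a)])
        uv=np.array([proj(K,[*(c+d*q),z]) for q in rr],np.float32)
        L=cv2.remap(g,uv[None,:,0].copy(),uv[None,:,1].copy(),cv2.INTER_LINEAR)[0]
        t=(np.median(L[:12])+np.median(L[-12:]))/2 if th is None else th
        x=cross(L,t,up)
        if len(x): out.append(c+d*np.interp(x[np.argmin(abs(x-30))],range(61),rr))
    return out
def measure(g,K,bore0,foot0,zf):
    g=g.astype(np.float32); b=np.array(bore0); f=np.array(foot0)
    for _ in range(3):
        b,eb,nb=rimfit(radial(g,K,b,.096,.01075,None,range(10,171,5),True),.01075)
        f,ef,nf=rimfit(radial(g,K,f,zf,.010,None,range(10,171,5),True),.010)
    return b,eb,nb,f,ef,nf
E
python3 - <<'E'
from fit import *
d=np.load('pics/w5.npz'); g=cv2.imread('pics/w5.png',0)
T=d['T']; K=(d['K'],T)
# TCP at that time
M=np.array(vision.camera_info('wrist')['mount']); t=(T@np.linalg.inv(M))[:3,3]; print('tcp',t)
b,eb,nb,f,ef,nf=measure(g,K,[.5816,-.1479],[t[0],t[1]-.0014],t[2]-.2435)
print('bore',b,eb,nb,'foot',f,ef,nf,'move units',(b-f)/.04,'foot-tcp mm',(f-t[:2])*1e3)
d=np.load('pics/w4.npz'); T=d['T'];K=(d['K'],T); t=(T@np.linalg.inv(M))[:3,3]; g4=cv2.imread('pics/w4.png',0)
print(rimfit(radial(g4.astype(np.float32),K,np.array([t[0],t[1]-.0014]),t[2]-.2435,.010,None,range(10,171,5),True),.010)[0]-t[:2])
E
```

```text
tcp [ 0.58162251 -0.14820137  0.37864301]
bore [ 0.58152343 -0.14855357] 0.00011019335257058763 33 foot [ 0.58191852 -0.1493419 ] 0.0001700707072352546 33 move units [-0.00987728  0.01970827] foot-tcp mm [ 0.29601617 -1.14052629]
[ 0.00063359 -0.00061746]
```

```bash
python3 -m crank '[{"fingers":14,"tx":-0.01,"ty":0,"tz":-0.2,"yaw":0},{"fingers":14,"tx":-0.01,"ty":0,"tz":-0.5,"yaw":0},{"fingers":14,"tx":-0.01,"ty":0,"tz":-0.7,"yaw":0},{"fingers":14,"tx":-0.01,"ty":0,"tz":-0.7,"yaw":0},{"fingers":14,"tx":-0.01,"ty":0,"tz":-0.7,"yaw":0}]'
cat > look.py <<'E'
from fit import *
s=ctrl.observe(); K=cam('wrist'); g=cv2.cvtColor(vision.get_image('wrist'),cv2.COLOR_RGB2GRAY); t=s['eef_pos']
b,eb,nb,f,ef,nf=measure(g,K,[.5815,-.1485],[t[0]+.0003,t[1]-.001],t[2]-.2435)
print('tcp',t,'bore',b,eb,'foot',f,ef,'move units',(b-f)/.04)
cv2.imwrite('pics/last.png',g)
E
python3 look.py; python3 look.py
```

```text
clock: 7.32
eef_pos: [0.5813, -0.1479, 0.3514]
eef_rot: [0.0, 0.726, 0.688, 0.0]
wrist_force: [0.3, 0.3, -1.7]
opening: 0.0188
grip_force: 49.1
tcp [ 0.58132818 -0.14789182  0.35141916] bore [ 0.58144178 -0.14860291] 9.823505981393565e-05 foot [ 0.58166079 -0.1442443 ] 5.596107932924759e-05 move units [-0.00547531 -0.10896526]
tcp [ 0.58133023 -0.14798222  0.35166431] bore [ 0.58137683 -0.14858474] 9.978103215619637e-05 foot [ 0.58160794 -0.14416734] 6.082980993018355e-05 move units [-0.0057777 -0.110435 ]
```

```bash
sed -i 's/def radial(g,K,c,z,r,th,angs,up):/def radial(g,K,c,z,r,th,angs,up,w=.0045):/; s/np.linspace(r-.0045,r+.0045,61)/np.linspace(r-w,r+w,61)/; s/zf,.010,None,range(10,171,5),True)/zf,.010,None,range(10,171,5),True,.0017)/' fit.py; python3 look.py
python3 - <<'E'
import cv2
g=cv2.imread('pics/last.png',0); print(g[180:216,281].tolist())
E
```

```text
tcp [ 0.58133744 -0.1480143   0.35173609] bore [ 0.58142372 -0.14859591] 8.63962645110755e-05 foot [ 0.58162691 -0.14622912] 0.0008127425221975782 move units [-0.00507968 -0.05916967]
[191, 192, 192, 191, 191, 192, 191, 191, 191, 192, 192, 192, 190, 191, 191, 188, 174, 141, 124, 121, 121, 122, 120, 119, 118, 117, 116, 118, 118, 119, 117, 118, 119, 118, 118, 117]
```

```bash
python3 -m crank '[{"fingers":14,"tx":-0.005,"ty":0.012,"tz":-0.1,"yaw":0},{"fingers":14,"tx":-0.005,"ty":0.012,"tz":-0.2,"yaw":0},{"fingers":14,"tx":-0.005,"ty":0.012,"tz":-0.26,"yaw":0},{"fingers":14,"tx":-0.005,"ty":0.012,"tz":-0.31,"yaw":0},{"fingers":14,"tx":-0.005,"ty":0.012,"tz":-0.36,"yaw":0}]'; python3 -c "
from workcell import ctrl; s=ctrl.observe(); print(s['eef_pos'],s['wrist_force'],s['torque'])"
```

```text
clock: 8.1
eef_pos: [0.5811, -0.1475, 0.3366]
eef_rot: [0.0, 0.726, 0.688, -0.0]
wrist_force: [-0.0, -0.5, -1.4]
opening: 0.019
grip_force: 49.1
[ 0.58108456 -0.14748211  0.33656244] [-0.00925014 -0.45070871 -1.40169155] [ 0.02663851 -0.007375   -0.0083717 ]
```

No contact force with the foot about 3 mm below the rim, so it seems to have entered. I'll continue gently.

```bash
python3 -m crank '[{"fingers":14,"tx":0,"ty":0,"tz":-0.04,"yaw":0},{"fingers":14,"tx":0,"ty":0,"tz":-0.08,"yaw":0},{"fingers":14,"tx":0,"ty":0,"tz":-0.12,"yaw":0},{"fingers":14,"tx":0,"ty":0,"tz":-0.16,"yaw":0},{"fingers":14,"tx":0,"ty":0,"tz":-0.2,"yaw":0}]'; python3 -c "
from workcell import ctrl; s=ctrl.observe(); print(s['eef_pos'],s['wrist_force'],s['torque'])"
```

```text
clock: 8.72
eef_pos: [0.5811, -0.1475, 0.3286]
eef_rot: [-0.0, 0.726, 0.688, -0.0]
wrist_force: [-0.9, 0.3, -2.1]
opening: 0.019
grip_force: 49.1
[ 0.58108462 -0.14748053  0.32857173] [-0.88768501  0.27578194 -2.05473436] [0.02285875 0.00401592 0.05459257]
```

It is inside the bore with no side load.

```bash
python3 -m crank '[{"fingers":14,"tx":0,"ty":0,"tz":-0.1,"yaw":0},{"fingers":14,"tx":0,"ty":0,"tz":-0.2,"yaw":0},{"fingers":14,"tx":0,"ty":0,"tz":-0.3,"yaw":0},{"fingers":14,"tx":0,"ty":0,"tz":-0.4,"yaw":0},{"fingers":14,"tx":0,"ty":0,"tz":-0.5,"yaw":0}]'; python3 -c "
from workcell import ctrl; s=ctrl.observe(); print(s['eef_pos'],s['wrist_force'],s['torque'])"; python3 -m crank '[{"fingers":14,"tx":0,"ty":0,"tz":-0.1,"yaw":0},{"fingers":14,"tx":0,"ty":0,"tz":-0.2,"yaw":0},{"fingers":14,"tx":0,"ty":0,"tz":-0.26,"yaw":0},{"fingers":14,"tx":0,"ty":0,"tz":-0.32,"yaw":0},{"fingers":14,"tx":0,"ty":0,"tz":-0.36,"yaw":0}]'; python3 -c "
from workcell import ctrl; s=ctrl.observe(); print(s['eef_pos'],s['wrist_force'],s['torque'])"
```

```text
clock: 9.35
eef_pos: [0.5811, -0.1475, 0.3084]
eef_rot: [-0.0, 0.726, 0.688, -0.0]
wrist_force: [-0.5, 0.2, -1.7]
opening: 0.0188
grip_force: 49.1
[ 0.58107252 -0.14748044  0.30836552] [-0.54757347  0.16288772 -1.71703696] [-0.0744186   0.00457124  0.01876788]
clock: 9.98
eef_pos: [0.5811, -0.1475, 0.2942]
eef_rot: [0.0, 0.726, 0.688, -0.0]
wrist_force: [0.3, -0.0, -1.4]
opening: 0.0189
grip_force: 49.1
[ 0.58107124 -0.1475106   0.29417463] [ 3.06501571e-01 -9.57993755e-05 -1.43490172e+00] [-0.02210104 -0.01467873 -0.01401797]
```

Now the last few millimetres, until it makes contact with the floor (expected at TCP z of about 0.2895).

```bash
python3 -m crank '[{"fingers":14,"tx":0,"ty":0,"tz":-0.03,"yaw":0},{"fingers":14,"tx":0,"ty":0,"tz":-0.06,"yaw":0},{"fingers":14,"tx":0,"ty":0,"tz":-0.08,"yaw":0},{"fingers":14,"tx":0,"ty":0,"tz":-0.1,"yaw":0},{"fingers":14,"tx":0,"ty":0,"tz":-0.12,"yaw":0}]'; python3 -c "
from workcell import ctrl; s=ctrl.observe(); print(s['eef_pos'],s['wrist_force'],s['torque'])"
```

```text
clock: 10.6
eef_pos: [0.5811, -0.1475, 0.2894]
eef_rot: [0.0, 0.726, 0.688, 0.0]
wrist_force: [0.5, -0.7, -2.6]
opening: 0.0185
grip_force: 49.1
[ 0.5810907  -0.14748116  0.28943938] [ 0.45103304 -0.73736162 -2.60293057] [-0.04048774  0.04636192  0.00884827]
```

```bash
python3 -m crank '[{"fingers":14,"tx":0,"ty":0,"tz":-0.01,"yaw":0},{"fingers":14,"tx":0,"ty":0,"tz":-0.02,"yaw":0},{"fingers":14,"tx":0,"ty":0,"tz":-0.03,"yaw":0},{"fingers":14,"tx":0,"ty":0,"tz":-0.04,"yaw":0},{"fingers":14,"tx":0,"ty":0,"tz":-0.04,"yaw":0}]'; python3 -c "
from workcell import ctrl; s=ctrl.observe(); print(s['eef_pos'],s['wrist_force'],s['torque'])"
```

```text
clock: 11.22
eef_pos: [0.581, -0.1475, 0.2893]
eef_rot: [0.001, 0.726, 0.688, 0.0]
wrist_force: [-2.5, 0.7, 5.5]
opening: 0.0188
grip_force: 49.9
[ 0.58102659 -0.14747305  0.28931731] [-2.54547643  0.74418969  5.46103701] [ 0.17727025  0.70850204 -0.0053962 ]
```

The upward force rose to 5.5 N with the TCP stopped at 0.2893, exactly the expected height, so the logger is home. I'll ease the load off, open and rise.

```bash
python3 -m crank '[{"fingers":14,"tx":0,"ty":0,"tz":0.03,"yaw":0},{"fingers":20,"tx":0,"ty":0,"tz":0.03,"yaw":0},{"fingers":30,"tx":0,"ty":0,"tz":0.03,"yaw":0},{"fingers":45,"tx":0,"ty":0,"tz":0.03,"yaw":0},{"fingers":60,"tx":0,"ty":0,"tz":0.03,"yaw":0}]'; python3 -m crank '[{"fingers":60,"tx":0,"ty":0,"tz":0.4,"yaw":0},{"fingers":60,"tx":0,"ty":0,"tz":1.0,"yaw":0},{"fingers":60,"tx":0,"ty":0,"tz":1.8,"yaw":0},{"fingers":60,"tx":0,"ty":0,"tz":2.6,"yaw":0},{"fingers":60,"tx":0,"ty":0,"tz":3.0,"yaw":0}]'; python3 -c "
from workcell import ctrl; s=ctrl.observe(); print(s['eef_pos'],s['wrist_force'],s['opening'])"
```

```text
clock: 11.85
eef_pos: [0.5811, -0.1475, 0.2889]
eef_rot: [-0.0, 0.726, 0.688, -0.0]
wrist_force: [-0.2, 0.3, 0.4]
opening: 0.0595
grip_force: 0.0
clock: 12.48
eef_pos: [0.5809, -0.1474, 0.4128]
eef_rot: [0.002, 0.726, 0.688, 0.001]
wrist_force: [-0.3, -0.5, -0.9]
opening: 0.0596
grip_force: 0.0
[ 0.58091877 -0.14743213  0.41275163] [-0.26100832 -0.49943651 -0.94203557] 0.05960930988053122
```

```bash
python3 -m crank '[{"fingers":40,"tx":-1,"ty":-1,"tz":0,"yaw":0},{"fingers":20,"tx":-2,"ty":-2,"tz":0,"yaw":0},{"fingers":0,"tx":-2.8,"ty":-2.8,"tz":0,"yaw":0},{"fingers":0,"tx":-3,"ty":-3,"tz":0,"yaw":0},{"fingers":0,"tx":-3,"ty":-3,"tz":0,"yaw":0}]'
python3 - <<'E'
from h import *
s=ctrl.observe(); K=cam('wrist'); im=vision.get_image('wrist'); print(s['eef_pos'],s['opening'],yaw(s))
np.savez('pics/w6.npz',K=K[0],T=K[1]); cv2.imwrite('pics/w6.png',im[:,:,::-1])
u,v=proj(K,[.457,-.237,.07]).round().astype(int); print(u,v)
a=im[max(v-70,0):v+50,u-70:u+70,::-1]; a=cv2.resize(a,(560,480),interpolation=cv2.INTER_CUBIC)
b=cv2.resize(im[:,:,::-1],(240,180)); o=np.zeros((480,800,3),'u1'); o[:,:560]=a; o[:180,560:]=b; cv2.imwrite('pics/v10.png',o)
E
```

```text
clock: 13.1
eef_pos: [0.461, -0.2677, 0.4092]
eef_rot: [-0.0, 0.726, 0.688, 0.0]
wrist_force: [-0.5, -0.1, -0.0]
opening: -0.0002
grip_force: 0.0
[ 0.46096994 -0.26767393  0.40915223] -0.00017669263702375942 -3.1202129794017037
275 154
```

View pics/v10.png

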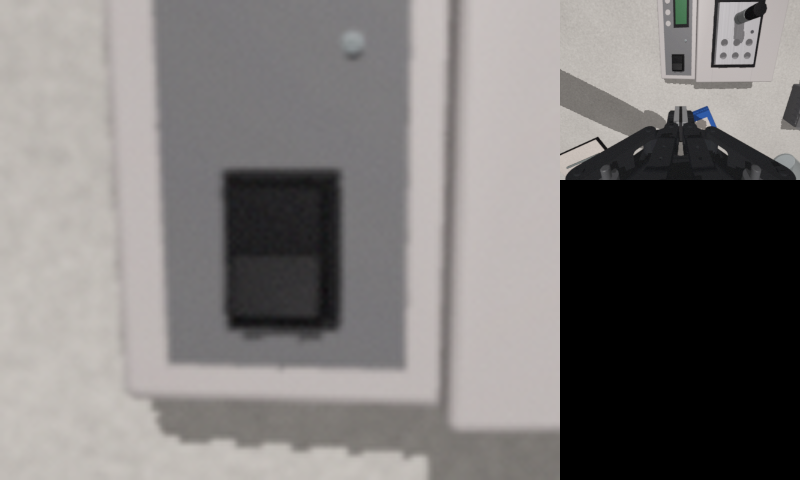

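The last view shows the logger standing in the bore, the empty-handed gripper, and the raised wing as the lighter patch at full-image columns 263–285, rows 148–163.5. The press point is about (274,160).

Run:
```python
from h import *
d=np.load('pics/w6.npz'); K=(d['K'],d['T'])
p=cast(K,274,160,.074); m=cast(K,274,147.75,.069); print(p,m,cast(K,274,163.5,.0745))
s=ctrl.observe(); t=s['eef_pos']; print(t,(p[:2]-t[:2])/.04,'z',(.074+ctrl.tip_extent-t[2])/.04,ctrl.tip_extent)
```

```text
[ 0.45566925 -0.24255022  0.074     ] [ 0.45626278 -0.23111044  0.069     ] [ 0.45547074 -0.24596986  0.0745    ]
[ 0.46149334 -0.26713881  0.40904104] [-0.14560212  0.61471476] z -4.041026094177257 0.1734
```

```bash
python3 -m crank '[{"fingers":0,"tx":-0.15,"ty":0.54,"tz":-0.5,"yaw":0},{"fingers":0,"tx":-0.15,"ty":0.54,"tz":-1.6,"yaw":0},{"fingers":0,"tx":-0.15,"ty":0.54,"tz":-2.7,"yaw":0},{"fingers":0,"tx":-0.15,"ty":0.54,"tz":-3.5,"yaw":0},{"fingers":0,"tx":-0.15,"ty":0.54,"tz":-3.8,"yaw":0}]'; python3 -m crank '[{"fingers":0,"tx":0,"ty":0,"tz":-0.04,"yaw":0},{"fingers":0,"tx":0,"ty":0,"tz":-0.08,"yaw":0},{"fingers":0,"tx":0,"ty":0,"tz":-0.12,"yaw":0},{"fingers":0,"tx":0,"ty":0,"tz":-0.16,"yaw":0},{"fingers":0,"tx":0,"ty":0,"tz":-0.2,"yaw":0}]'; python3 -c "
from workcell import ctrl; s=ctrl.observe(); print(s['eef_pos'],s['wrist_force'],s['torque'],s['eef_pos'][2]-ctrl.tip_extent)"
```

```text
clock: 13.78
eef_pos: [0.4555, -0.2445, 0.2545]
eef_rot: [-0.002, 0.725, 0.689, -0.0]
wrist_force: [0.7, -0.3, 0.7]
opening: 0.0004
grip_force: 0.0
clock: 14.4
eef_pos: [0.4551, -0.246, 0.2493]
eef_rot: [0.0, 0.726, 0.688, 0.0]
wrist_force: [0.7, -0.1, 0.8]
opening: -0.0003
grip_force: 0.5
[ 0.4550989  -0.24597739  0.2493462 ] [ 0.73707935 -0.09065546  0.80656659] [-0.02530527 -0.06850877  0.05212528] 0.0759462031830461
```

Tips are at 0.076, just above the wing. Pressing in small steps.

```bash
python3 -m crank '[{"fingers":0,"tx":0,"ty":0,"tz":-0.03,"yaw":0},{"fingers":0,"tx":0,"ty":0,"tz":-0.05,"yaw":0},{"fingers":0,"tx":0,"ty":0,"tz":-0.07,"yaw":0},{"fingers":0,"tx":0,"ty":0,"tz":-0.09,"yaw":0},{"fingers":0,"tx":0,"ty":0,"tz":-0.1,"yaw":0}]'; python3 -m crank '[{"fingers":0,"tx":0,"ty":0,"tz":-0.01,"yaw":0},{"fingers":0,"tx":0,"ty":0,"tz":-0.02,"yaw":0},{"fingers":0,"tx":0,"ty":0,"tz":-0.03,"yaw":0},{"fingers":0,"tx":0,"ty":0,"tz":-0.04,"yaw":0},{"fingers":0,"tx":0,"ty":0,"tz":-0.04,"yaw":0}]'; python3 -c "
from workcell import ctrl; s=ctrl.observe(); print(s['eef_pos'],s['wrist_force'],s['torque'],s['eef_pos'][2]-ctrl.tip_extent)"
```

```text
clock: 15.02
eef_pos: [0.455, -0.2458, 0.2447]
eef_rot: [-0.0, 0.726, 0.688, -0.0]
wrist_force: [0.0, 0.1, -0.4]
opening: 0.0
grip_force: 0.0
clock: 15.65
eef_pos: [0.4551, -0.2459, 0.244]
eef_rot: [0.0, 0.726, 0.688, 0.0]
wrist_force: [-2.3, 1.4, 3.8]
opening: 0.0003
grip_force: 2.4
[ 0.45512218 -0.24586341  0.24403917] [-2.34281931  1.36753139  3.77313871] [ 0.26340536  0.28628197 -0.01604514] 0.0706391659727455
```

```bash
python3 -m crank '[{"fingers":0,"tx":0,"ty":0,"tz":-0.01,"yaw":0},{"fingers":0,"tx":0,"ty":0,"tz":-0.02,"yaw":0},{"fingers":0,"tx":0,"ty":0,"tz":-0.03,"yaw":0},{"fingers":0,"tx":0,"ty":0,"tz":-0.04,"yaw":0},{"fingers":0,"tx":0,"ty":0,"tz":-0.04,"yaw":0}]'; python3 -c "
from workcell import ctrl; s=ctrl.observe(); print(s['eef_pos'],s['wrist_force'],s['torque'],s['eef_pos'][2]-ctrl.tip_extent)"
```

```text
clock: 16.27
eef_pos: [0.4551, -0.2458, 0.2437]
eef_rot: [0.001, 0.726, 0.688, 0.0]
wrist_force: [-3.8, 2.7, 12.2]
opening: -0.0002
grip_force: 5.9
[ 0.45513168 -0.24582416  0.24371765] [-3.76983216  2.73764566 12.17490259] [ 0.55685368  0.67107291 -0.0095593 ] 0.07031764872623048
```

The wing is against its stop: 12 N with the tips at 70.3 mm, which is the "on" height. I'll retreat to the earlier viewpoint and compare.

```bash
python3 -m crank '[{"fingers":0,"tx":0,"ty":0,"tz":0.4,"yaw":0},{"fingers":0,"tx":0,"ty":0,"tz":1.4,"yaw":0},{"fingers":0,"tx":0.15,"ty":-0.54,"tz":2.8,"yaw":0},{"fingers":0,"tx":0.15,"ty":-0.54,"tz":4.0,"yaw":0},{"fingers":0,"tx":0.15,"ty":-0.54,"tz":4.18,"yaw":0}]';python3 -m crank '[{"fingers":0,"tx":0,"ty":0,"tz":0,"yaw":0},{"fingers":0,"tx":0,"ty":0,"tz":0,"yaw":0},{"fingers":0,"tx":0,"ty":0,"tz":0,"yaw":0},{"fingers":0,"tx":0,"ty":0,"tz":0,"yaw":0},{"fingers":0,"tx":0,"ty":0,"tz":0,"yaw":0}]'
python3 - <<'E'
from h import *
s=ctrl.observe(); print(s['eef_pos'],s['wrist_force'])
g1=cv2.cvtColor(vision.get_image('wrist'),cv2.COLOR_RGB2GRAY); g0=cv2.imread('pics/w6.png',0)
print('rows 126..167 mean cols 266-282'); print(g0[126:168,266:283].mean(1).round().astype(int).tolist()); print(g1[126:168,266:283].mean(1).round().astype(int).tolist())
# loggers, bottle, box unmoved? compare top view away from the arm
t0=cv2.imread('pics/top0.png'); t1=vision.get_image('top')[:,:,::-1]; cv2.imwrite('pics/top1.png',t1)
d=cv2.absdiff(t0,t1).max(2)
for n,(x0,x1,y0,y1) in dict(bottle=(118,152,205,235),mid=(205,222,200,225),right=(228,248,200,225),box=(395,438,205,248),bathblk=(310,365,180,220)).items(): 
    r=d[y0:y1,x0:x1]; print(n,r.mean().round(1),(r>30).sum())
E
```

```text
clock: 16.9
eef_pos: [0.4611, -0.2678, 0.4142]
eef_rot: [0.004, 0.726, 0.688, 0.001]
wrist_force: [0.1, -0.3, 0.5]
opening: -0.0002
grip_force: 0.0
clock: 17.52
eef_pos: [0.4611, -0.2675, 0.4087]
eef_rot: [-0.0, 0.726, 0.688, -0.0]
wrist_force: [0.3, 0.5, 0.2]
opening: 0.0001
grip_force: 0.0
[ 0.46108102 -0.2674546   0.4087108 ] [0.27343811 0.54318419 0.20062908]
rows 126..167 mean cols 266-282
[75, 46, 33, 25, 25, 31, 34, 34, 34, 33, 32, 32, 31, 32, 32, 32, 31, 31, 31, 31, 30, 32, 44, 47, 48, 48, 48, 49, 49, 49, 49, 50, 49, 49, 49, 49, 44, 29, 19, 33, 57, 75]
[84, 52, 36, 29, 28, 28, 30, 35, 30, 26, 27, 26, 27, 27, 27, 27, 27, 26, 26, 27, 26, 27, 29, 32, 33, 33, 32, 32, 32, 33, 32, 32, 32, 31, 31, 31, 30, 27, 24, 33, 62, 95]
bottle 4.1 0
mid 8.6 40
right 3.7 0
box 50.5 1312
bathblk 8.0 124
```

Run:
```python
from h import *
from workcell import workorder
a=cv2.imread('pics/scene0.png'); b=vision.get_image('scene')[:,:,::-1]
def blue(i): 
    h=cv2.cvtColor(np.ascontiguousarray(i),cv2.COLOR_BGR2HSV)[140:195,135:195]; m=cv2.inRange(h,(105,120,60),(130,255,255)); ys,xs=np.nonzero(m); return len(xs),xs.mean(),ys.mean()
print(blue(a),blue(b)); ok=abs(np.subtract(blue(a)[1:],blue(b)[1:])).max()<1.5
print(ok)
if ok: print(workorder.job_done())
```

```text
(632, np.float64(28.75), np.float64(28.740506329113924)) (514, np.float64(27.182879377431906), np.float64(31.013618677042803))
False
```

Run:
```python
from h import *
from workcell import workorder
a=cv2.imread('pics/scene0.png'); b=vision.get_image('scene')[:,:,::-1]
def m(i):
    h=cv2.cvtColor(np.ascontiguousarray(i),cv2.COLOR_BGR2HSV)[140:195,135:195]; return cv2.inRange(h,(105,120,60),(130,255,255))>0
A,B=m(a),m(b)
print('new blue px',(B&~A).sum(),'lost',(A&~B).sum(),'lost rows/cols',[(x.min(),x.max()) for x in np.nonzero(A&~B)],'bbox',[(x.min(),x.max()) for x in np.nonzero(A)],[(x.min(),x.max()) for x in np.nonzero(B)])
ok=(B&~A).sum()<25; print(ok)
if ok: print(workorder.job_done())
```

```text
new blue px 6 lost 127 lost rows/cols [(np.int64(13), np.int64(39)), (np.int64(16), np.int64(46))] bbox [(np.int64(13), np.int64(43)), (np.int64(10), np.int64(46))] [(np.int64(13), np.int64(43)), (np.int64(10), np.int64(44))]
True
the job is handed in; nothing more can be done
None
```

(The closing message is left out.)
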